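# Turn a back-to-front wafer transfer arm round on its pivot

### The arm

A 7-joint arm with a two-finger parallel gripper is mounted at the origin on the work surface. World frame = base frame: x ahead of the robot, y to its left, z up, the work surface at z = 0. Lengths are in m, angles in rad, forces in N, time in s.
With the tool pointing down it reaches from about 0.425 to 0.875 m from the base axis. Payload 4.7 kg.
Tool frame: the origin (TCP) lies midway between the tips of the shut fingers; the grasp point (between the pads) lies 19 mm behind it; z points along the fingers, y is the line along which they close (so a half turn about z gives the same grasp; the last joint's range is limited). The gripper opens to 85 mm and grips with 20 to 120 N. Pads are 22 mm wide; open, the fingers measure 114 mm over their backs; the gripper's body (76 mm by 85 mm) begins 54 mm behind the grasp point. The pads swing forward as they close: fully open they stand 13 mm farther back than shut.
Start: joints at [-1.322, 0.321, -0.07, 1.45, 0.023, 1.371, -0.057], TCP at [0.151, 0.632, 0.231] pointing down, gripper open.
Joint ranges: [-2.86, 2.86], [-0.3, 2.09], [-1.38, 1.24], [0.06, 2.45], [-1.56, 4.7], [0.09, 2.05], [-2.69, 2.69]. Speed limits (rad/s): [2.57, 2.57, 3.14, 3.14, 3.14, 3.14, 3.14].

### API

Orientations are given as a rotation vector (axis times angle).
In Python, from plant import read_state, optics, job, spot_in gives the robot as it stands.
- The arm moves only by the tool move_arm, never from a script. Its argument "targets" is a list of rows, each a list of 5 numbers: the opening in per cent of the stroke, from 0 (shut) to 100 (fully open), then the shift along the world's x, y, z in mm, then the turn about the world's z in rad. A call has 1 to 8 rows; each row is the pose to reach, as a shift and turn from the pose commanded when the call began; what a row does not reach only later rows make up. A row lasts 1/10 s, in which the tool goes at most 50 mm and 8.59 degrees, less where a joint would pass 70% of its speed; a pose out of reach is approached as far as the arm can. A call with a gripper value outside its range is refused whole. The fingers move at their own pace and stop on an object; the grip force is fixed at half the most. Time passes only in rows, so rows that repeat a pose let the fingers close. It gives the time, the measured TCP pose, the force, the opening and the grip force at its end, in the units of the state.
- read_state(): the state, without advancing time (a new reading comes with each control period).
- optics.get_image(name): name is "scene" or "top" or "wrist"; returns (picture, depth): 420x560x3 uint8, red, green, blue; 420x560 float32, m along the optical axis (not along the pixel's ray), 0 where there is no reading.
- optics.get_calibration(name): a dict with "fx", "fy", "cx", "cy" (pixels), "eye" and "attitude" of the camera in the world; the wrist camera has in their place "T_tool_cam" (4x4, takes a point from camera to tool coordinates, whose origin is the TCP and whose axes are the flange's). Camera axes: x right, y up, looking along -z (the intrinsics and any distortion apply to the point x, -y, -z); pixel columns grow to the right and rows downward; lengths in m; the calibration is good to about 2 mm. A picture is of the moment at which its call begins: read the wrist's pose just before it. get_calibration takes no time and is no camera call.
- job.job_done(): hands the job in; it is judged then, once.
Trained networks look in the newest picture that a camera, given by its name, has taken for a name from the list of things; names that differ only in an ending like _2 or _b are one class to them, and where a whole thing is asked for, a point or a joint stands for the part that bears it (a point fixed in the world has none). Each returns a list of dicts, best first, with "score" (0 to 1); they miss things now and then, are a little off and sometimes report something else, mostly with a low value. They report only what shows in the picture. A call takes as long as a camera call. They do not tell look-alikes from the thing itself.
- spot_in(camera, label): "rect" ([left, top, right, bottom] in pixels, round what is visible of it).
The state is a dict: "time_s": time; "qpos": joint angles; "dq": joint speeds; "joint_efforts": joint torques, N m; "tool_pos": TCP position; "tool_rot": TCP orientation; "force": force on the tool from outside, world axes, zero at the start; "wrist_torque": the same for the moment, N m; "finger_gap": finger opening in m; "gripper_force": force on a finger pad.
Only numpy, scipy, OpenCV 4.12 (cv2) and the standard library are available. Lean on these libraries where they do the work, as an engineer would, in place of code of your own. Each camera call takes 0.05 s, during which the arm holds its last target. There are 200 camera calls.

### The job

On one of the two wafer load stations the transfer arm has been fitted back to front: its counterweight is over the wafer and its fork points away. Lift that arm off its pivot pin, turn it end for end, and refit it fully down on the same pin so that its fork lies over the wafer, in line with the station. Leave the other station's arm where it is.

Things in the scene. Friction and masses are not known exactly. Their poses are not given: they have to be found in the camera images.
- wafer_arm: Arm that is back to front, 0.25 kg, balanced. Mid: square hub 40x40x42 mm tall, 22 mm upright through bore, grip it from above across either face pair. From its foot a black bar 6 thick, 24 wide, runs +x to a fork (66 wide, from x=55 to 125) and -x to a round counterweight (30 across, 14 tall, end x=-90). Origin: bore axis at underside, z up. Starts seated, underside at 40, fork away from wafer.
- fork_tip (a point): The end of that arm's fork, midway between the two tines: 125 mm along the arm's x from its origin, 3 mm above its underside.
- station: That arm's station, fixed; origin on pin axis at table level, z up, x from pin to wafer. Plate 12 mm thick, x -70 to 140, 90 wide, crossbar y -92 to 92. Round shoulder (40 across, top z=40) carries the arm; pin above it 16 thick, tapers from z=53 to 6 thick at top z=66. Black wafer (40 wide) at x=95, z=31. Stop posts at y=+-80, top z=56, block its swing: lift the arm above them and the pin to turn it.
- other_arm: Identical arm on an identical station beside it, already the right way round with its fork over its wafer; origin and axes alike. Leave it alone. Either station may be the left one. The screwdriver and flat wafer box lying between the stations are under 40 mm tall.
There are look-alikes about, which are no part of the job. What is shaped like the wafer_arm but yellow is not meant.

How it is judged:
By the outcome, as a careful person would: the job done as asked, in the order asked, and still so for the second after the job is handed in, with the robot touching nothing.
It also fails if it takes over 48 s, if anything falls off the work surface, if the arm or the gripper's body presses on something with over 40 N, if the wrist force passes 120 N, or if a joint passes its speed limit or range.

## Working session

There is one attempt and no reset: what is moved stays moved. The work goes in short steps, Python scripts to look and compute and a tool call to move; the robot and the scene stay as the last step left them, time stands still between calls to the robot, and variables do not carry over. Pictures are saved under pics/ and viewed, at most 10 in all, crops included, and the job is handed in when it is done.

Besides the shell and the picture viewer there is one more tool, called after "Emit:" as a command line: name --pt "numbers of a row" for each row, then --argument value for the rest. move_arm: Moves the arm, as the interface text tells. Its arguments: {"type":"object","properties":{"targets":{"type":"array"}},"required":["targets"]}

```bash
mkdir -p pics
cat > h.py <<'E'
import numpy as np, cv2
from scipy.spatial.transform import Rotation as R
from plant import read_state, optics, job, spot_in
def look(cam):
    s=read_state(); im,d=optics.get_image(cam); c=optics.get_calibration(cam)
    if 'T_tool_cam' in c:
        T=np.eye(4);T[:3,:3]=R.from_rotvec(s['tool_rot']).as_matrix();T[:3,3]=s['tool_pos'];T=T@np.array(c['T_tool_cam'])
    else:
        T=np.eye(4);a=np.array(c['attitude'],float)
        T[:3,:3]=a if a.shape==(3,3) else R.from_rotvec(a).as_matrix();T[:3,3]=c['eye']
    return im,d,c,T
def world(d,c,T):
    v,u=np.mgrid[:d.shape[0],:d.shape[1]]
    P=np.stack([(u-c['cx'])/c['fx']*d,-(v-c['cy'])/c['fy']*d,-d],-1)
    return P@T[:3,:3].T+T[:3,3]
def ray(c,T,u,v,z):
    r=T[:3,:3]@np.array([(u-c['cx'])/c['fx'],-(v-c['cy'])/c['fy'],-1]); return T[:3,3]+r*(z-T[2,3])/r[2]
def save(n,im): cv2.imwrite('pics/'+n,im[:,:,::-1])
E
python3 - <<'E'
from h import *
print(read_state()); print({k:optics.get_calibration('top')[k] for k in optics.get_calibration('top')});print(optics.get_calibration('wrist'))
ims=[]
for n in ['top','scene']:
    im,d,c,T=look(n); save(n+'0.png',im); np.savez(n+'0',im=im,d=d,T=T)
    for l in ['wafer_arm','fork_tip','station']:
        print(n,l,[(np.round(x['rect']),round(x['score'],2)) for x in spot_in(n,l)])
E
```

```text
{'time_s': 0.0, 'qpos': array([-1.32188716,  0.32182129, -0.07006758,  1.45168966,  0.02262584,
        1.37076705, -0.0569215 ]), 'dq': array([-0.00082627,  0.00056255,  0.00112184,  0.00106753,  0.00011943,
       -0.00071263,  0.00061817]), 'joint_efforts': array([ 3.31809097e-04, -4.93569303e+01, -3.82069498e-01, -3.14344239e+01,
        1.28337878e-02,  1.11701721e-02, -1.26764809e-05]), 'tool_pos': array([0.15116999, 0.63162854, 0.23021711]), 'tool_rot': array([-3.67982094e-01, -3.11987039e+00,  2.97885330e-03]), 'force': array([ 0.76635063, -0.77444853,  0.96195492]), 'wrist_torque': array([-0.01683488, -0.04388761, -0.06686461]), 'gripper_force': 0.0, 'finger_gap': 0.08518760157846672}
{'fx': 397.2872974171692, 'fy': 397.2872974171692, 'cx': 277.3277420922896, 'cy': 206.53333658998557, 'eye': array([ 0.27162395, -0.0174857 ,  0.85093944]), 'attitude': array([ 0.09747298, -0.15196415, -1.58974366])}
{'fx': 289.4247955003842, 'fy': 289.4247955003842, 'cx': 285.1198889021751, 'cy': 212.05176019369725, 'T_tool_cam': array([[-1.03216513e-05,  9.54863712e-01,  2.97044257e-01,
         7.63240336e-02],
       [ 9.99999981e-01, -4.75303550e-05,  1.87536574e-04,
         1.96430412e-04],
       [ 1.93190488e-04,  2.97044253e-01, -9.54863694e-01,
        -1.42394601e-01],
       [ 0.00000000e+00,  0.00000000e+00,  0.00000000e+00,
         1.00000000e+00]])}
top wafer_arm [(array([351., 270., 454., 308.]), 0.84), (array([342., 106., 381., 203.]), 0.62)]
top fork_tip [(array([350., 270., 456., 300.]), 0.97), (array([342., 104., 385., 207.]), 0.64)]
top station [(array([323.,  86., 409., 184.]), 0.56)]
scene wafer_arm [(array([118., 172., 204., 200.]), 0.8)]
scene fork_tip [(array([118., 169., 207., 199.]), 0.77), (array([172., 231., 216., 323.]), 0.67)]
scene station [(array([146., 258., 232., 354.]), 0.95)]
```

View pics/top0.png

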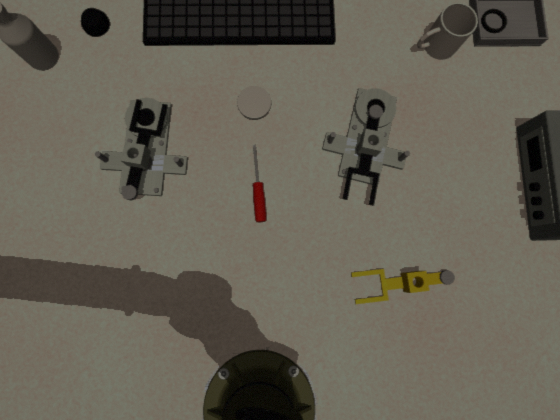

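View pics/scene0.png

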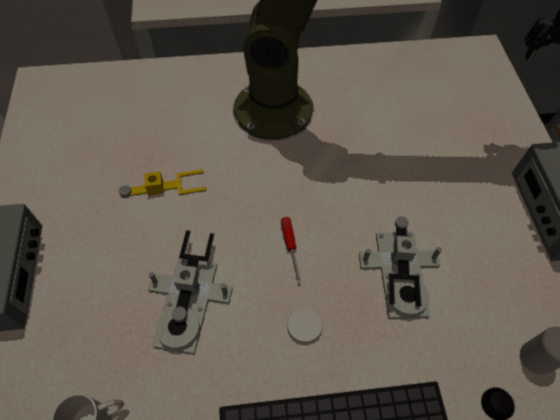

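The top view shows the reversed arm on the right station: hub at about (373,139), counterweight at (376,107) over the wafer, fork at (360,190). The left station's arm, at (137,153), is the right way round. The scene view agrees, with the reversed arm's hub at (186,275). The yellow look-alike lies loose at (415,282).

```bash
cat > m.py <<'E'
from h import *
def hub(d,c,T,box,zlo=.074,zhi=.09,near=None,r=.04):
    P=world(d,c,T);u0,v0,u1,v1=box;Q=P[v0:v1,u0:u1].reshape(-1,3);dd=d[v0:v1,u0:u1].ravel()>0
    Q=Q[dd]
    if near is not None: Q=Q[np.linalg.norm(Q[:,:2]-near,axis=1)<r]
    q=Q[(Q[:,2]>zlo)&(Q[:,2]<zhi)]
    return q
E
python3 - <<'E'
from m import *
for n,box in (('top',(310,75,420,215)),('scene',(130,220,245,360))):
    z=np.load(n+'0.npz');c=optics.get_calibration(n);P=world(z['d'],c,z['T'])
    q=hub(z['d'],c,z['T'],box); print(n,len(q),q.mean(0),np.median(q,0),q.min(0),q.max(0))
    (cx,cy),wh,a=cv2.minAreaRect((q[:,:2]*1000).astype(np.float32));print(cx,cy,wh,a)
    u0,v0,u1,v1=box;Q=P[v0:v1,u0:u1].reshape(-1,3);print(np.histogram(Q[:,2],bins=np.arange(-.01,.1,.005)))
    k=(Q[:,2]>.0085)&(Q[:,2]<.018);print('plate',cv2.minAreaRect((Q[k][:,:2]*1000).astype(np.float32)))
    # dark bar pixels (black) at z 40-50
    I=z['im'][v0:v1,u0:u1].reshape(-1,3).max(1)
    k=(I<45)&(Q[:,2]>.038)&(Q[:,2]<.052);B=Q[k];print('bar',len(B),B.mean(0));w=np.linalg.svd(B[:,:2]-B[:,:2].mean(0),full_matrices=False)[2][0];print(np.degrees(np.arctan2(w[1],w[0])))
    k=(Q[:,2]>.050)&(Q[:,2]<.0585);print('cw/posts',cv2.connectedComponentsWithStats(((P[v0:v1,u0:u1,2]>.05)&(P[v0:v1,u0:u1,2]<.0605)).astype(np.uint8))[2:])
E
```

```text
top 331 [ 0.5274934  -0.24355148  0.08119665] [ 0.52751521 -0.2442189   0.08151318] [ 0.50397719 -0.26715742  0.07409119] [ 0.55129879 -0.2200982   0.08527975]
528.0303344726562 -244.09197998046875 (40.95692825317383, 40.86714553833008) 75.82210540771484
(array([   5, 5380, 5170,  285, 1750,   96,   32,  481,  519,   16,  262,
        611,  161,  111,   38,   45,   33,   65,  261,    2,    0]), array([-0.01 , -0.005,  0.   ,  0.005,  0.01 ,  0.015,  0.02 ,  0.025,
        0.03 ,  0.035,  0.04 ,  0.045,  0.05 ,  0.055,  0.06 ,  0.065,
        0.07 ,  0.075,  0.08 ,  0.085,  0.09 ,  0.095]))
plate ((562.2100219726562, -253.36965942382812), (183.17584228515625, 211.2170867919922), 74.34231567382812)
bar 807 [ 0.4892027  -0.23318498  0.04575316]
167.3463401233399
cw/posts (array([[    0,     0,   110,   140, 15123],
       [   59,    30,    14,    13,   149],
       [   20,    57,     6,     6,    29],
       [   51,    57,     3,    10,    10],
       [   60,    63,     7,     7,    19],
       [   58,    64,     1,     1,     1],
       [   50,    68,     1,     4,     4],
       [   4
[... 2797 characters left out ...]
      [65.        , 37.        ],
       [68.        , 37.        ],
       [70.        , 39.        ],
       [63.        , 41.        ],
       [62.        , 43.        ],
       [58.        , 44.        ],
       [58.        , 46.        ],
       [21.27586207, 54.93103448],
       [68.        , 53.5       ],
       [55.05      , 56.65      ],
       [66.8       , 57.8       ],
       [65.33333333, 64.33333333],
       [93.48148148, 65.85185185],
       [55.45454545, 68.81818182],
       [59.        , 72.        ],
       [50.        , 76.        ],
       [52.        , 76.        ],
       [58.        , 78.        ],
       [50.        , 84.5       ],
       [48.97515528, 93.72049689]]))
```

Emit:
move_arm --pt "100 35 -35 0 0" --pt "100 70 -70 0 0" --pt "100 105 -105 0 0" --pt "100 140 -140 0 0" --pt "100 175 -175 0 0" --pt "100 210 -210 0 0" --pt "100 245 -245 0 0" --pt "100 280 -280 0 0"

```text
time_s: 1.2
tool_pos: [0.4324, 0.3506, 0.2317]
tool_rot: [0.368, 3.119, 0.001]
force: [0.2, 1.0, -0.4]
finger_gap: 0.0853
gripper_force: 0.0
```

Emit:
move_arm --pt "100 20 -45 0 0" --pt "100 32 -90 0 0" --pt "100 44 -135 0 0" --pt "100 56 -180 0 0" --pt "100 65 -225 0 0" --pt "100 74 -270 0 0" --pt "100 83 -315 0 0" --pt "100 92 -360 0 0"

```text
time_s: 2.0
tool_pos: [0.5234, -0.0096, 0.2318]
tool_rot: [0.368, 3.119, 0.001]
force: [0.6, 0.2, -1.0]
finger_gap: 0.0853
gripper_force: 0.0
```

Emit:
move_arm --pt "100 1 -45 0 0" --pt "100 2 -90 0 0" --pt "100 3 -135 0 0" --pt "100 4 -180 0 0" --pt "100 4 -220 0 0" --pt "100 4 -235 0 0" --pt "100 4 -235 0 0" --pt "100 4 -235 0 0"

```text
time_s: 2.8
tool_pos: [0.5274, -0.2419, 0.2312]
tool_rot: [-0.368, -3.12, -0.002]
force: [-0.6, 1.1, -0.5]
finger_gap: 0.0852
gripper_force: 0.0
```

Run:
```python
from m import *
s=read_state();print(s['time_s'],s['qpos'],s['tool_pos'],s['tool_rot'],s['force'])
im,d,c,T=look('wrist');save('w0.png',im);np.savez('w0',im=im,d=d,T=T)
for l in ('wafer_arm','fork_tip','station'): print(l,spot_in('wrist',l))
P=world(d,c,T);q=hub(d,c,T,(0,0,560,420),near=[.528,-.243]);print(len(q),q.mean(0),np.median(q,0));print(cv2.minAreaRect((q[:,:2]*1000).astype(np.float32)))
```

```text
2.8 [-0.22767704  0.19887288  0.70429626  1.65302529 -0.13272194  1.33867605
  1.8338648 ] [ 0.5274052  -0.24188712  0.23120501] [-3.67507188e-01 -3.11983672e+00 -1.55708422e-03] [-0.63101361  1.11059124 -0.51433463]
wafer_arm [{'rect': [253.5, 71.0, 316.9, 265.8], 'score': 0.73}]
fork_tip [{'rect': [251.7, 73.3, 316.4, 266.0], 'score': 0.63}]
station [{'rect': [208.6, 127.6, 361.2, 292.0], 'score': 0.74}]
1204 [ 0.52661932 -0.24180061  0.08154997] [ 0.52632572 -0.24188027  0.08181518]
((527.455322265625, -241.927490234375), (39.930320739746094, 40.640602111816406), 76.39575958251953)
```

View pics/w0.png

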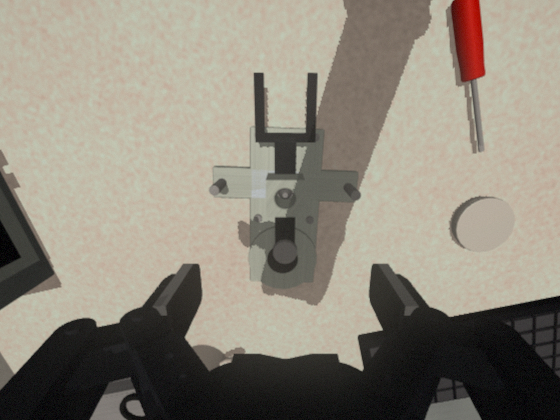

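The wrist view shows the hub centred at about (285,190), its pin tip in the bore near (285,196), posts at (219,187) and (351,191), and the counterweight at (283,255) over the wafer. I'll measure the station frame before grasping.

```bash
cat > st.py <<'E'
from m import *
import sys
def posts(n):
    z=np.load(n+'.npz');c=optics.get_calibration(n[:-1] if n[0]!='w' else 'wrist');P=world(z['d'],c,z['T'])
    out=[]
    for s in (1,-1):
        g=np.array([.5275,-.242])+s*.08*np.array([np.sin(np.radians(15)),np.cos(np.radians(15))])
        k=(np.linalg.norm(P[...,:2]-g,axis=-1)<.02)&(P[...,2]>.052)&(P[...,2]<.062)
        out.append(P[k]); 
    a,b=[np.r_[(lambda r:r[0])(cv2.minAreaRect((o[:,:2]*1000).astype(np.float32)))] for o in out]
    print(n,'posts',a,b,[len(o) for o in out],[o[:,2].mean() for o in out],'mid',(a+b)/2,'ang',np.degrees(np.arctan2(*(a-b)[::-1]))-90,'len',np.linalg.norm(a-b))
    # plate
    near=np.linalg.norm(P[...,:2]-[.5275,-.242],axis=-1)<.2
    k=near&(P[...,2]>.0085)&(P[...,2]<.0155)
    r=cv2.minAreaRect((P[k][:,:2]*1000).astype(np.float32));print(' plate',r)
    # bore: pin pixels inside hub
    k=(np.linalg.norm(P[...,:2]-[.5275,-.242],axis=-1)<.012)&(P[...,2]>.058)&(P[...,2]<.069)
    print(' pin',k.sum(),(P[k].mean(0)*1000) if k.any() else '', P[k][:,2].max() if k.any() else '')
for n in ('top0','scene0','w0'): posts(n)
E
python3 st.py
python3 - <<'E'
from m import *
z=np.load('w0.npz');c=optics.get_calibration('wrist');print(ray(c,z['T'],285,196,.066))
cv2.imwrite('pics/crop1.png',cv2.resize(z['im'][165:225,250:320,::-1],None,fx=8,fy=8,interpolation=2))
E
```

```text
top0 posts [ 549.23187256 -167.49545288] [ 506.16131592 -320.61322021] [26, 25] [np.float64(0.05600370522854369), np.float64(0.055574825568290506)] mid [ 527.69659424 -244.05433655] ang -15.71078239897507 len 159.06012549560452
 plate ((562.2100219726562, -253.36965942382812), (183.17584228515625, 211.2170867919922), 74.34231567382812)
 pin 18 [ 530.31466496 -243.36495582   64.56530418] 0.0677311249983944
scene0 posts [ 550.61920166 -164.46246338] [ 507.63815308 -318.484375  ] [26, 27] [np.float64(0.05706652720802459), np.float64(0.0563260207962562)] mid [ 529.12867737 -241.47341919] ang -15.592186107464798 len 159.90659710216724
 plate ((561.6939086914062, -251.76806640625), (183.5738067626953, 210.94290161132812), 74.25871276855469)
 pin 29 [ 521.52986522 -243.50705237   64.39558246] 0.06872812270897499
w0 posts [ 548.65411377 -165.2555542 ] [ 505.83312988 -318.76889038] [93, 90] [np.float64(0.05555152162610523), np.float64(0.055599924681528703)] mid [ 527.24362183 -242.01222229] ang -15.5859037493897 len 159.37371504311506
 plate ((560.9490356445312, -250.8692626953125), (183.7083740234375, 209.19683837890625), 74.39973449707031)
 pin 135 [ 530.04765401 -242.57167302   63.05663385] 0.06879066073186224
[ 0.52834063 -0.24194058  0.066     ]
```

View pics/crop1.png

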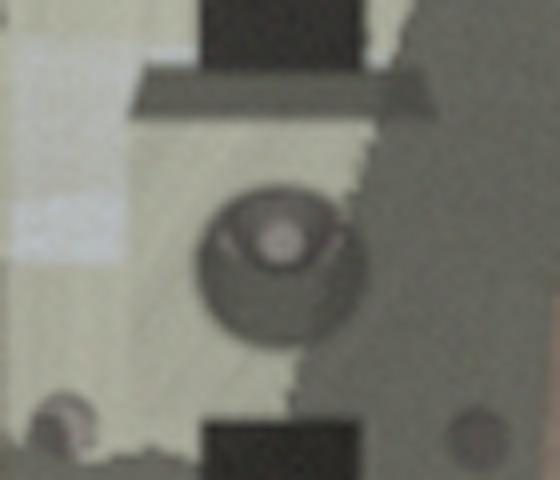

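The crop shows the pin tip at crop (282,243) inside the bore centred at (283,265). The rays put pin and bore axis within about 1 mm of each other, at roughly (0.5275, -0.242). The station's heading is -15.6°. The tool is already over the hub and aligned, so I'll descend, grip and lift.

Emit:
move_arm --pt "100 0 0 -45 0" --pt "100 0 0 -90 0" --pt "100 0 0 -130 0" --pt "100 0 0 -160 0" --pt "100 0 0 -180 0" --pt "100 0 0 -187 0" --pt "100 0 0 -187 0" --pt "100 0 0 -187 0"

```text
time_s: 3.8
tool_pos: [0.5283, -0.2428, 0.0456]
tool_rot: [0.367, 3.118, -0.0]
force: [0.8, 0.3, -0.7]
finger_gap: 0.086
gripper_force: 0.0
```

Emit:
move_arm --pt "0 0 0 0 0" --pt "0 0 0 0 0" --pt "0 0 0 0 0" --pt "0 0 0 0 0" --pt "0 0 0 0 0" --pt "0 0 0 0 0" --pt "0 0 0 0 0" --pt "0 0 0 0 0"

```text
time_s: 4.6
tool_pos: [0.5279, -0.2429, 0.0452]
tool_rot: [0.368, 3.119, 0.0]
force: [-0.1, 1.5, 6.2]
finger_gap: 0.0394
gripper_force: 61.3
```

Emit:
move_arm --pt "0 0 0 5 0" --pt "0 0 0 12 0" --pt "0 0 0 20 0" --pt "0 0 0 32 0" --pt "0 0 0 45 0" --pt "0 0 0 55 0" --pt "0 0 0 60 0" --pt "0 0 0 60 0"

```text
time_s: 5.4
tool_pos: [0.5279, -0.243, 0.1055]
tool_rot: [0.368, 3.118, -0.0]
force: [-0.1, -0.6, -3.3]
finger_gap: 0.0394
gripper_force: 60.7
```

Run:
```python
from m import *
s=read_state();print(s['qpos'],s['tool_pos'],s['finger_gap'],s['force'])
im,d,c,T=look('wrist');save('w1.png',im)
```

```text
[-0.19102027  0.31484777  0.68078281  1.79969434 -0.22101857  1.10207282
  1.90214508] [ 0.5278834  -0.24303224  0.10549254] 0.039394989337640116 [-0.08849212 -0.56570225 -3.2509966 ]
```

View pics/w1.png

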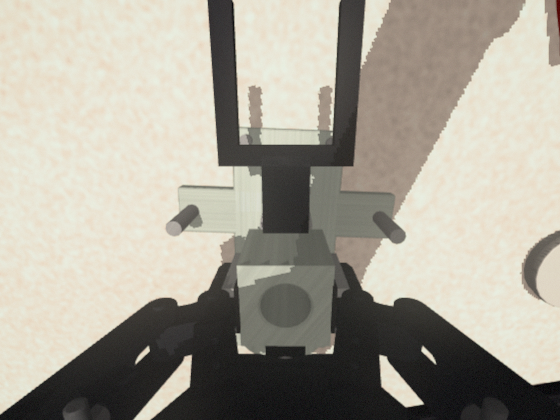

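The arm is held level, with the fork at (285,80) and the bore at (285,305), and it is clear of the pin and posts. Now the turn.

Emit:
move_arm --pt "0 0 0 0 -0.14" --pt "0 0 0 0 -0.28" --pt "0 0 0 0 -0.42" --pt "0 0 0 0 -0.56" --pt "0 0 0 0 -0.7" --pt "0 0 0 0 -0.84" --pt "0 0 0 0 -0.98" --pt "0 0 0 0 -1.06"

```text
time_s: 6.25
tool_pos: [0.5268, -0.2425, 0.1036]
tool_rot: [-1.9, -2.501, 0.001]
force: [-0.2, 0.3, -4.2]
finger_gap: 0.0394
gripper_force: 60.6
```

Emit:
move_arm --pt "0 0 0 0 -0.14" --pt "0 0 0 0 -0.28" --pt "0 0 0 0 -0.42" --pt "0 0 0 0 -0.56" --pt "0 0 0 0 -0.7" --pt "0 0 0 0 -0.84" --pt "0 0 0 0 -0.98" --pt "0 0 0 0 -1.06"

```text
time_s: 7.05
tool_pos: [0.5269, -0.2424, 0.1036]
tool_rot: [-2.904, -1.198, 0.002]
force: [0.0, 0.6, -3.9]
finger_gap: 0.0396
gripper_force: 60.6
```

Emit:
move_arm --pt "0 0 0 0 -0.14" --pt "0 0 0 0 -0.28" --pt "0 0 0 0 -0.42" --pt "0 0 0 0 -0.56" --pt "0 0 0 0 -0.7" --pt "0 0 0 0 -0.84" --pt "0 0 0 0 -0.98" --pt "0 0 0 0 -1.06"

```text
time_s: 7.85
tool_pos: [0.5269, -0.2423, 0.1036]
tool_rot: [-3.111, 0.434, 0.002]
force: [-0.1, 0.2, -3.4]
finger_gap: 0.0395
gripper_force: 60.6
```

Emit:
move_arm --pt "0 0 0 0 0" --pt "0 0 0 0 0" --pt "0 0 0 0 0"

```text
time_s: 8.15
tool_pos: [0.5272, -0.2427, 0.1042]
tool_rot: [-3.113, 0.425, 0.001]
force: [0.1, -0.3, -3.1]
finger_gap: 0.0393
gripper_force: 60.6
```

Run:
```python
from m import *
s=read_state();print(s['qpos'],s['tool_pos'],s['finger_gap'],s['force'])
M=R.from_rotvec(s['tool_rot']).as_matrix();print(M.round(4), 'arm heading~',np.degrees(np.arctan2(M[1,0],M[0,0])))
im,d,c,T=look('wrist');save('w2.png',im);np.savez('w2',im=im,d=d,T=T)
for n in ('top','scene'):
    i2,d2,c2,T2=look(n);np.savez(n+'2',im=i2,d=d2,T=T2);save(n+'2.png',i2)
P=world(d,c,T)
# plane of held arm: bore ray at top of hub
k=(P[...,2]>.13)&(P[...,2]<.152)&(np.linalg.norm(P[...,:2]-[.5279,-.243],axis=-1)<.03)
print('hub top z',np.histogram(P[k][:,2],20))
k=(P[...,2]>.095)&(P[...,2]<.115)&(im.max(-1)<60)&(np.linalg.norm(P[...,:2]-[.5279,-.243],axis=-1)<.14)&(np.linalg.norm(P[...,:2]-[.5279,-.243],axis=-1)>.04)
B=P[k];print(len(B),B[:,2].mean());print(cv2.minAreaRect((B[:,:2]*1000).astype(np.float32)))
```

```text
[-0.56010361  0.5301174   1.21012803  1.81049799 -0.53623409  1.18333827
 -1.02280644] [ 0.52716341 -0.24266256  0.10415045] 0.03932374035616389 [ 0.1330274  -0.32609668 -3.12748793]
[[ 9.633e-01 -2.683e-01 -4.000e-04]
 [-2.683e-01 -9.633e-01  1.000e-04]
 [-4.000e-04 -0.000e+00 -1.000e+00]] arm heading~ -15.56540829323049
hub top z (array([ 218,  190,  219,  239,  230,  231,  234,  245,  610, 3658, 1929,
        395,  189,   60,   62,   51,   50,   48,   57,   77]), array([0.13000311, 0.13110215, 0.1322012 , 0.13330024, 0.13439929,
       0.13549833, 0.13659738, 0.13769642, 0.13879547, 0.13989451,
       0.14099356, 0.1420926 , 0.14319165, 0.14429069, 0.14538974,
       0.14648878, 0.14758783, 0.14868687, 0.14978592, 0.15088496,
       0.15198401]))
9388 0.10462721393348423
((557.442138671875, -250.91294860839844), (65.69078063964844, 186.61570739746094), 74.39103698730469)
```

View pics/w2.png

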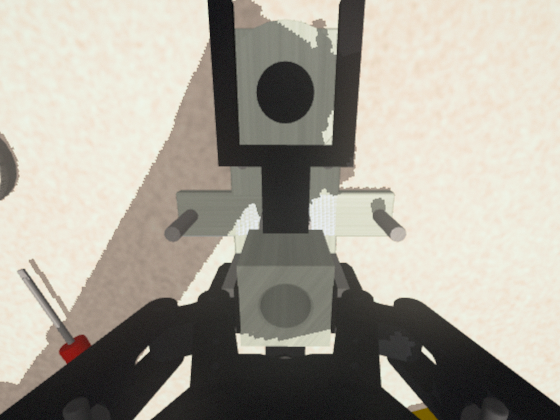

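The fork is now over the wafer: the wafer is at (285,92) between the tines, and the bore is at (285,305). The heading is -15.6°, equal to the station's. Next I compare bore and pin positions in this same view.

Run:
```python
from m import *
z=np.load('w2.npz');c=optics.get_calibration('wrist');T=z['T'];d=z['d'];im=z['im'];P=world(d,c,T)
out=[]
for s in (1,-1):
    g=np.array([.5275,-.242])+s*.08*np.array([np.sin(np.radians(15)),np.cos(np.radians(15))])
    k=(np.linalg.norm(P[...,:2]-g,axis=-1)<.02)&(P[...,2]>.052)&(P[...,2]<.062)
    out.append(np.array(cv2.minAreaRect((P[k][:,:2]*1000).astype(np.float32))[0])); print(out[-1],k.sum(),P[k][:,2].mean())
print('mid',(out[0]+out[1])/2, np.degrees(np.arctan2(*(out[0]-out[1])[::-1]))-90)
# wafer
k=(np.abs(P[...,2]-.031)<.006)&(im.max(-1)<60)&(np.linalg.norm(P[...,:2]-[.62,-.268],axis=-1)<.05)
w=np.array(cv2.minEnclosingCircle((P[k][:,:2]*1000).astype(np.float32))[0]);print('wafer',w,k.sum(),'->pin',w-95*np.array([.9632,-.2689]))
# bore ellipse: dark pixels within hub top
g=im[285:330,258:315].mean(-1);print('bore centre by ray',ray(c,T,285,305.5,.1415)*1000)
m=(d[285:330,258:315]>0)&(P[285:330,258:315,2]<.132);v,u=np.nonzero(m);print('bore px',u.mean()+258,v.mean()+285,m.sum())
# hub top edge: rows of hub top z
k=(np.abs(P[...,2]-.1411)<.0025)&(np.linalg.norm(P[...,:2]-[.5272,-.2427],axis=-1)<.03)
Q=(P[k][:,:2]*1000-[527.2,-242.7])@np.array([[.9632,.2689],[-.2689,.9632]]);print('hub x/y pct',np.percentile(Q,[1,2,50,98,99],axis=0))
for n in ('top','scene'):
    z=np.load(n+'2.npz');P=world(z['d'],optics.get_calibration(n),z['T'])
    k=(P[...,2]>.094)&(P[...,2]<.112)&(z['im'].max(-1)<50)&(np.linalg.norm(P[...,:2]-[.62,-.268],axis=-1)<.06)
    print(n,k.sum(),cv2.minAreaRect((P[k][:,:2]*1000).astype(np.float32)))
```

```text
[ 548.43688965 -165.79898071] 244 0.055451204447095115
[ 505.57705688 -319.16796875] 232 0.055636216942029755
mid [ 527.00697327 -242.48347473] -15.61332173419133
wafer [ 618.59820557 -267.67373657] 2702 ->pin [ 527.09420557 -242.12823657]
bore centre by ray [ 528.63213102 -242.85194931  141.5       ]
bore px 285.26370757180155 300.39860748476934 1149
hub x/y pct [[-20.08247723 -22.57837034]
 [-19.5838712  -21.1948714 ]
 [  3.01575407   0.23082002]
 [ 19.71660115  21.20996038]
 [ 19.8714584   22.68131567]]
top 0 ((0.0, 0.0), (0.0, 0.0), 0.0)
scene 594 ((605.3549194335938, -264.6988830566406), (66.65819549560547, 89.91714477539062), 74.25416564941406)
```

Bore and pin agree within about 0.5 mm, so I'll lower it.

Emit:
move_arm --pt "0 0 0 -10 0" --pt "0 0 0 -20 0" --pt "0 0 0 -28 0" --pt "0 0 0 -34 0" --pt "0 0 0 -39 0" --pt "0 0 0 -44 0" --pt "0 0 0 -48 0" --pt "0 0 0 -48 0"

```text
time_s: 9.1
tool_pos: [0.527, -0.2427, 0.0558]
tool_rot: [-3.112, 0.428, 0.001]
force: [0.0, 0.4, -3.6]
finger_gap: 0.0398
gripper_force: 60.7
```

Emit:
move_arm --pt "0 0 0 -3 0" --pt "0 0 0 -6 0" --pt "0 0 0 -8 0" --pt "0 0 0 -9 0" --pt "0 0 0 -9 0"

```text
time_s: 9.6
tool_pos: [0.5272, -0.2428, 0.0472]
tool_rot: [3.112, -0.428, -0.0]
force: [0.1, -0.1, -3.3]
finger_gap: 0.0394
gripper_force: 60.7
```

Emit:
move_arm --pt "0 0 0 -1 0" --pt "0 0 0 -1.5 0" --pt "0 0 0 -2 0" --pt "0 0 0 -2 0" --pt "0 0 0 -2 0"

```text
time_s: 10.1
tool_pos: [0.5273, -0.2428, 0.0454]
tool_rot: [3.112, -0.428, -0.0]
force: [-0.5, 0.2, -3.3]
finger_gap: 0.0395
gripper_force: 60.7
```

Emit:
move_arm --pt "0 0 0 -0.5 0" --pt "0 0 0 -0.5 0" --pt "0 0 0 -0.5 0"

```text
time_s: 10.4
tool_pos: [0.5273, -0.2428, 0.0452]
tool_rot: [-3.112, 0.428, -0.0]
force: [-1.9, 1.4, 2.6]
finger_gap: 0.039
gripper_force: 61.2
```

Contact is felt at the seated height. Release and rise.

Emit:
move_arm --pt "30 0 0 0 0" --pt "60 0 0 0 0" --pt "80 0 0 0 0" --pt "100 0 0 0 0" --pt "100 0 0 0 0" --pt "100 0 0 0 0" --pt "100 0 0 0 0" --pt "100 0 0 0 0"

```text
time_s: 11.2
tool_pos: [0.5273, -0.2428, 0.0448]
tool_rot: [3.112, -0.428, 0.0]
force: [-0.6, -1.2, 0.0]
finger_gap: 0.0853
gripper_force: 0.0
```

Emit:
move_arm --pt "100 0 0 10 0" --pt "100 0 0 30 0" --pt "100 0 0 60 0" --pt "100 0 0 100 0" --pt "100 0 0 140 0" --pt "100 0 0 180 0" --pt "100 0 0 186 0" --pt "100 0 0 186 0"

```text
time_s: 12.0
tool_pos: [0.5279, -0.2435, 0.2327]
tool_rot: [-3.112, 0.428, -0.006]
force: [0.8, 0.4, -0.7]
finger_gap: 0.0851
gripper_force: 0.0
```

Run:
```python
from m import *
s=read_state();print(s['tool_pos'],s['force'])
im,d,c,T=look('wrist');save('w3.png',im);P=world(d,c,T)
q=hub(d,c,T,(0,0,560,420),near=[.527,-.2425]);print('hub',np.median(q,0),cv2.minAreaRect((q[:,:2]*1000).astype(np.float32)))
r=np.linalg.norm(P[...,:2]-[.527,-.2425],axis=-1)
k=(P[...,2]>.04)&(P[...,2]<.052)&(im.max(-1)<60)&(r>.055)&(r<.15)&(P[...,0]>.53)
print('fork',k.sum(),np.median(P[k][:,2]),cv2.minAreaRect((P[k][:,:2]*1000).astype(np.float32)))
```

```text
[ 0.52792658 -0.24347656  0.23273374] [ 0.80028151  0.4074531  -0.65078508]
hub [ 0.52801536 -0.24312515  0.08186417] ((526.8792724609375, -242.98944091796875), (39.8323974609375, 40.26870346069336), 74.8195571899414)
fork 1543 0.04590750031658419 ((612.6593017578125, -266.6756896972656), (64.74962615966797, 70.08576202392578), 74.27159881591797)
```

View pics/w3.png

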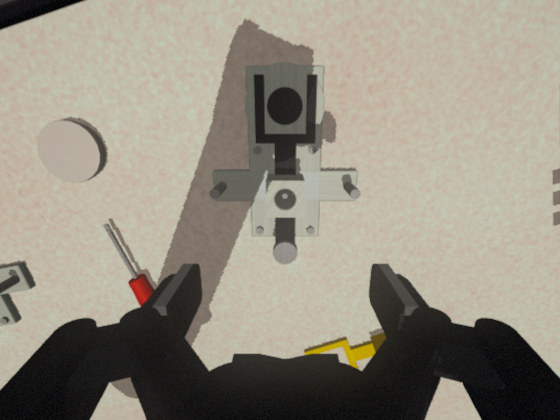

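The final view shows the fork straddling the wafer at (285,105), the pin in the bore at (285,198) and the counterweight at (285,252). The hub top is at z = 0.082, so the arm is fully down, and its heading is about -15.5°, in line with the station.

```bash
python3 -c "
from plant import job;print(job.job_done())"
```

```text
the job is handed in; nothing more can be done
None
```

The back-to-front arm was lifted off, turned end for end and refitted fully down on its own pin, with its fork over the wafer and in line with the station; the other station's arm was not touched, and the job was handed in at about 12 s.

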